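Rack the washed test screen

ROBOT

A 6-joint arm with a two-finger parallel gripper is mounted at the origin on the work surface. World frame = base frame: x ahead of the robot, y to its left, z up, the work surface at z = 0. Lengths are in m, angles in rad, forces in N, time in s.
With the tool pointing down it reaches from about 0.375 to 0.9 m from the base axis. Payload 3.1 kg.
Tool frame: the origin (TCP) lies between the finger pads; the fingertips stand 11 mm ahead of it and the grasp point (between the pads) lies 8 mm behind it; z points along the fingers, y is the direction in which the jaws open and shut (so a half turn about z gives the same grasp; the last joint's range is limited). The gripper opens to 85 mm and grips with 20 to 120 N. Pads are 22 mm wide; open, the fingers measure 114 mm over their backs; the gripper's body (76 mm by 85 mm) begins 54 mm behind the grasp point. The pads swing forward as they close: fully open they stand 13 mm farther back than shut.
Start: joints at [-1.472, 0.527, 1.433, -0, 1.181, -0.178], TCP at [0.171, -0.601, 0.242] pointing down, gripper open.
Joint ranges: [-3.08, 3.08], [-0.75, 2.2], [0.22, 2.44], [-1.43, 4.57], [0, 2.65], [-2.85, 2.85]. Speed limits (rad/s): [2.79, 2.79, 3.14, 3.14, 3.14, 3.14].

INTERFACE

Orientations are given as a unit quaternion [x, y, z, w].
In Python, from station import manip gives the robot as it stands. The module is installed in compiled form; this text tells all that it offers.
- The arm moves only by the tool arm_command, never from a script. Its argument "rows" is a list of rows, each a list of 3 entries, a list of its own where there are three numbers: the shift along the world's x, y, z in mm, then the turn about the world's z in rad, then the closure, from -1 (fully open) to 1 (shut), so that 0 is half open. A call has 1 to 12 rows; each row shifts and turns the commanded pose from where the row before left it; what a row does not reach is not made up. A row lasts 1/8 s, in which the tool goes at most 62.5 mm and 10.7 degrees, less where a joint would pass 70% of its speed; a pose out of reach is approached as far as the arm can. A call with a gripper value outside its range is refused whole. The fingers move at their own pace and stop on an object; "squeeze" is the grip in N (left out, the last holds). Time passes only in rows, so rows that do not move let the fingers close. It gives the time, the measured TCP pose, the force and the opening at its end, in the units of the state.
- manip.sense(): the state, without advancing time (a new reading comes with each control period).
- manip.snapshot(name): name is "side" or "top" or "wrist"; returns the picture (400x640x3 uint8, blue, green, red); there is no depth.
- manip.get_calibration(name): a dict with "fovy" (degrees; the focal length in pixels is half the picture's height over the tangent of half this angle, whatever the lens; pixels are square), "cx", "cy" (the principal point, pixels), "R" (3x3) and "t" (3): a world point X has camera coordinates R X + t. Camera axes: x right, y down, z forward; pixel columns grow to the right and rows downward; lengths in m; the calibration is good to about 2 mm. The wrist camera is an equidistant fisheye: a pixel r from the principal point sees the ray r / f radians off the axis. A picture is of the moment at which its call begins: read the wrist's pose just before it. get_calibration takes no time and is no camera call; for the wrist camera it gives the pose at the moment of the call.
- manip.sign_off(): hands the job in, once; it reports no verdict.
The state is a dict: "t": time; "q": joint angles; "qd": joint speeds; "tau": joint torques, N m; "tcp_pos": TCP position; "tool_rot": TCP orientation; "force": force on the tool from outside, world axes, zero at the start; "ft_torque": the same for the moment, N m; "finger_gap": opening from 0.0 (shut) to 1.0 (fully open).
Only numpy, scipy, OpenCV 4.12 (cv2) and the standard library are available. Lean on these libraries where they do the work, as an engineer would, in place of code of your own. Each camera call takes 0.05 s, during which the arm holds its last target.

TASK

A small framed test screen stands in the low wooden drip stand together with a plain board and a squeegee. Lift it out and slide it down edgewise between the upright metal guides of the rack's free bay, lowering it gently until it is fully home on the bay's floor, and let go. Leave the screen in the rack's other bay where it is.

Things in the scene. Friction and masses are not known exactly. Their poses are not given: they have to be found in the camera images.
- screen: Framed screen to rack: aluminium frame, pale mesh, grey diamond motif; 14 mm thick (its x), 160 wide (y), 115 tall (z, up), about 0.2 kg, same either way round. Origin: centre of its underside. Top rail 26 mm high, full thickness; mesh below it set back. Starts upright in one notch of the drip stand.
- stand: Fixed low drip stand, white base 270 x 170 mm, two light wooden rails 38 mm high with three notches at x = -80, 0, 80 mm, 17 wide, floor 8 mm above the table. Origin: underside centre. Notches hold, in any order, the screen, a plain plywood board (13 x 150 x 105) and a squeegee (wooden handle over rubber blade, 24 x 150 x 110), all upright, faces looking along x.
- bay: Free one of the fixed rack's two bays (100 mm apart in x). Origin: centre of its floor, a dark strip 10 mm above the table; z up. A racked screen's origin comes here, its x along the bay's x. At each end of y an upright steel channel: slot 20 mm (x), backs 172 mm apart (y), straight to 65 mm above the floor, flared to about 40 x 190 mm at 85 mm; it laps the screen's end 24 mm.
- stored: Equal screen (14 x 160 x 115 mm, striped motif) already standing loose in the rack's other bay, 100 mm from the free one along the bay's x. Origin: centre of its underside; same axes. To be left there.
Mind the look-alikes: they are no part of the job. What is shaped like the screen but blue is not meant.

How it is judged:
On the way:
1. the screen is lifted clear of the drip stand, upright, its underside more than 60 mm above the table (height (world z) of screen above 0.06 m and angle between screen's own z axis and vertical below 0.35 rad), for 0.1 s.
At the end, for the whole second after the job is handed in: The screen stands at rest in the free bay: its underside within 10 mm of the bay's floor and its underside's centre within 15 mm of the bay's centre, upright and square to the bay within 10 degrees (either way round) (horizontal distance between screen and bay below 0.015 m and z of screen in the frame of bay below 0.01 m and angle between screen's own z axis and vertical below 0.175 rad and angle between the x axis of screen and the x axis of bay, either way round below 0.175 rad and linear speed of screen below 0.02 m/s); the robot touches nothing.
It fails at once if the screen already in the rack is moved by more than 20 mm or tilted by more than 10 degrees (distance of stored from where it was at the start of the episode above 0.02 m or angle between stored's own z axis and vertical above 0.175 rad).
It fails at once if the screen is dropped down the guides (faster than 0.6 m/s while between them) (horizontal distance between screen and bay below 0.03 m and z of screen in the frame of bay below 0.08 m and linear speed of screen above 0.6 m/s).
It also fails if it takes over 40 s, if anything falls off the work surface, if the arm or the gripper's body presses on something with over 40 N, if the wrist force passes 120 N, or if a joint passes its speed limit or range.

## Working session

There is one attempt and no reset: what is moved stays moved. The work goes in short steps, Python scripts to look and compute and a tool call to move; the robot and the scene stay as the last step left them, time stands still between calls to the robot, and variables do not carry over. Pictures are saved under pics/ and viewed, and the job is handed in when it is done.

Besides the shell and the picture viewer there is one more tool, called after "Request:" by a JSON object that holds its "fn" and its "kwargs". arm_command: Moves the arm, as the interface text tells. Its arguments: {"type":"object","properties":{"rows":{"type":"array","items":{"type":"array"}},"squeeze":{"type":"number"}},"required":["rows"]}

```bash
mkdir -p pics
cat > h.py <<'E'
import numpy as np, cv2
from station import manip
def cal(n):
    c=manip.get_calibration(n); c={k:np.array(v) if k in('R','t') else v for k,v in c.items()}
    c['f']=200/np.tan(np.radians(c['fovy'])/2); return c
def ray(c,u,v,fish=False):
    x,y=(u-c['cx'])/c['f'],(v-c['cy'])/c['f']
    if fish:
        r=np.hypot(x,y); d=np.array([x/r*np.sin(r),y/r*np.sin(r),np.cos(r)]) if r>1e-9 else np.array([0,0,1.])
    else: d=np.array([x,y,1.])
    return -c['R'].T@c['t'], c['R'].T@d
def at(c,u,v,z,fish=False):
    o,d=ray(c,u,v,fish); return o+d*(z-o[2])/d[2]
def proj(c,X,fish=False):
    p=c['R']@np.array(X)+c['t']
    if fish:
        r=np.hypot(p[0],p[1]); th=np.arctan2(r,p[2]); return c['cx']+c['f']*th*p[0]/r, c['cy']+c['f']*th*p[1]/r
    return c['cx']+c['f']*p[0]/p[2], c['cy']+c['f']*p[1]/p[2]
E
python3 - <<'E'
from h import *
for n in('top','side','wrist'):
    c=cal(n); cv2.imwrite(f'pics/{n}0.png',manip.snapshot(n)); print(n,c['f'],c['cx'],c['cy'],(-c['R'].T@c['t']).round(3),c['R'].round(3).tolist())
print(manip.sense())
E
```

```text
top 492.87233609906247 313.1947816318548 205.93236221471724 [0.383 0.067 1.308] [[-0.011, -1.0, -0.012], [-0.999, 0.011, -0.05], [0.05, 0.012, -0.999]]
side 361.7715046128488 311.41975174492495 198.48421875520185 [0.124 0.565 0.549] [[-0.835, -0.551, -0.018], [-0.341, 0.541, -0.769], [0.433, -0.635, -0.64]]
wrist 309.70691628693146 317.6786994815647 200.60598840962874 [ 0.239 -0.581  0.374] [[0.273, -0.962, -0.003], [-0.924, -0.263, 0.277], [-0.267, -0.073, -0.961]]
{'t': 0.15, 'q': array([-1.47248545e+00,  5.28264839e-01,  1.43360906e+00,  2.29082582e-05,
        1.18142886e+00, -1.78491296e-01]), 'qd': array([-0.00075246, -0.00278085, -0.00512082,  0.00118491,  0.00363568,
       -0.00180886]), 'tau': array([ 7.11593948e-04, -4.42742372e+01, -1.78276938e+01, -2.62671001e-04,
        5.57763924e-03,  5.86913089e-06]), 'tcp_pos': array([ 0.17078651, -0.60065448,  0.24155057]), 'tool_rot': array([ 9.90438086e-01,  1.37955303e-01,  4.48544660e-05, -8.53937623e-04]), 'force': array([-0.11998149,  0.54476955, -0.18016962]), 'ft_torque': array([ 0.04164464, -0.0109786 ,  0.01694894]), 'finger_gap': 1.0026927628391715}
```

View pics/top0.png

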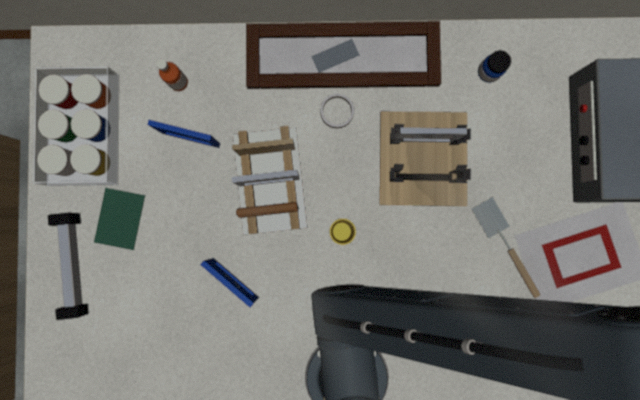

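View pics/side0.png

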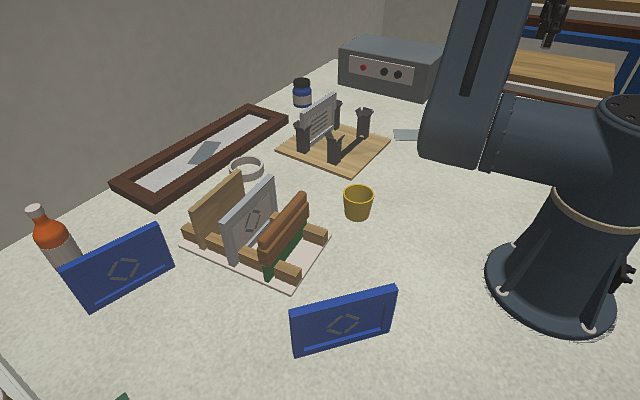

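View pics/wrist0.png

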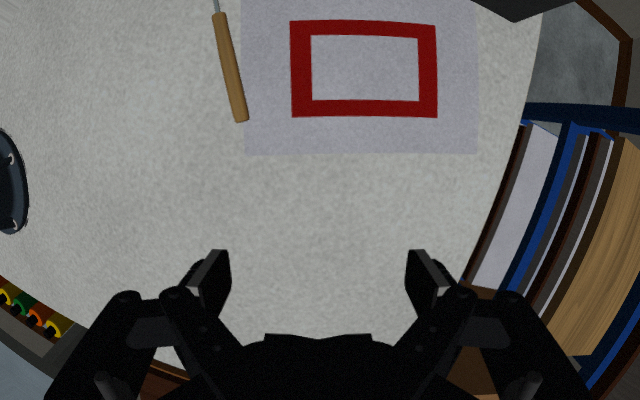

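The top view shows a stand at (270,180) holding board (263,146), grey screen (266,178) and squeegee (267,210). The rack has a filled bay at (433,133) and a free bay at (430,174).
Candidates for the screen: grey in the stand (266,178), blue (184,133), blue (230,282), stored striped (433,133), and a squeegee-like item (67,265). I choose the grey diamond one in the stand (266,178) and check it in crops.

Run:
```python
import cv2
a=cv2.imread('pics/top0.png')
cv2.imwrite('pics/c1.png',cv2.resize(a[115:245,220:315],None,fx=6,fy=6,interpolation=cv2.INTER_CUBIC)[:600*2][:780].copy() if 0 else cv2.resize(a[120:220,225:310],None,fx=6,fy=6,interpolation=cv2.INTER_CUBIC))
cv2.imwrite('pics/c2.png',cv2.resize(a[115:210,375:475],None,fx=6,fy=6,interpolation=cv2.INTER_CUBIC))
b=cv2.imread('pics/side0.png')
cv2.imwrite('pics/c3.png',cv2.resize(b[80:300,175:395],None,fx=2.7,fy=2.7,interpolation=cv2.INTER_CUBIC))
```

```text
(no output)
```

View pics/c1.png

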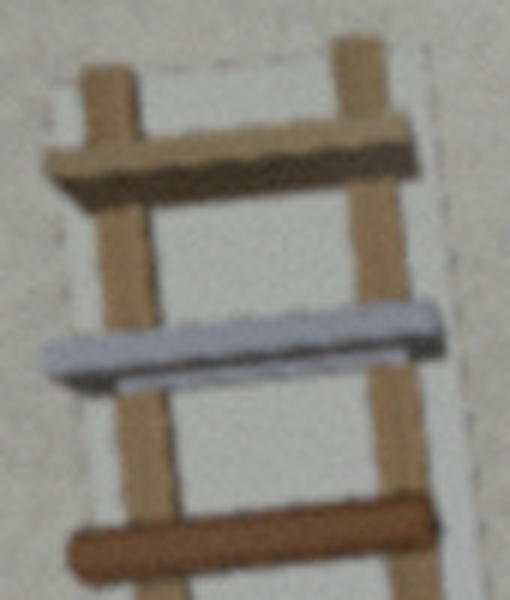

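View pics/c2.png

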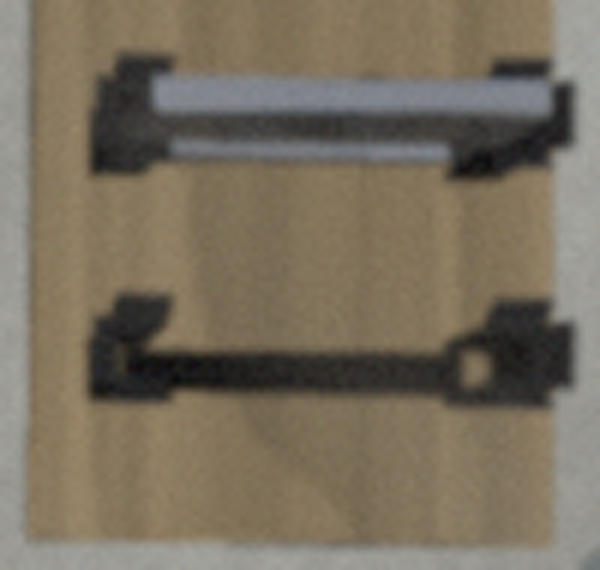

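View pics/c3.png

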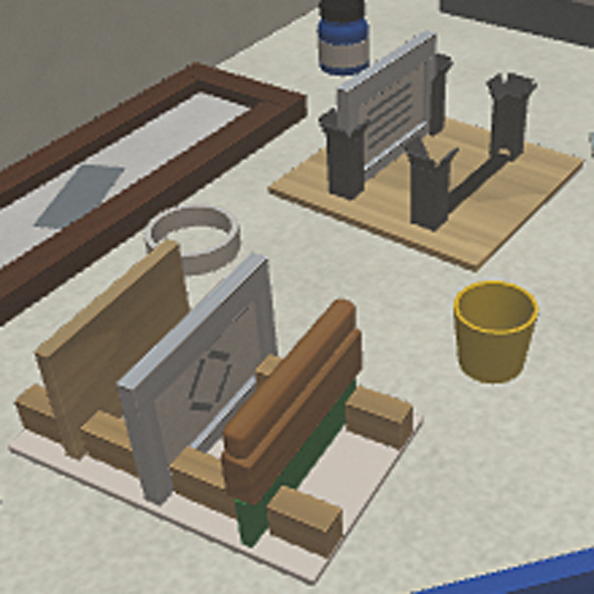

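Run:
```python
from h import *
c=cal('top')
def m(name,pts,off,z):
    P=np.array([at(c,x/6+off[0],y/6+off[1],z)[:2] for x,y in pts]); print(name,P.round(4).tolist(),'mean',P.mean(0).round(4)); return P
def info(P):
    a=(P[0]+P[3])/2;b=(P[1]+P[2])/2;d=a-b;print(' len',np.linalg.norm(d).round(4),'ang of +y edge from y',np.arctan2(-d[0],d[1]).round(4),'thick',np.linalg.norm((P[0]+P[1]-P[2]-P[3])/2).round(4))
# pixel centre offset: resize => u=(x+.5)/6-.5
S=m('screen',[(42,342),(440,303),(440,332),(44,375)],(224.6,119.6),.123);info(S)
T=m('stored',[(151,75),(551,75),(551,111),(152,112)],(374.6,114.6),.125);info(T)
B=m('strip',[(135,353),(450,353),(450,390),(135,390)],(374.6,114.6),.010);info(B)
F=m('flare outer',[(92,297),(573,297),(573,400),(92,400)],(374.6,114.6),.095);info(F)
s=cal('side')
# side checks
for nm,X in(('screen top ends',None),):
    pass
```

```text
screen [[0.5162, 0.2776], [0.53, 0.1168], [0.5183, 0.117], [0.5028, 0.2768]] mean [0.5168 0.1971]
 len 0.161 ang of +y edge from y 0.0912 thick 0.0126
stored [[0.6312, -0.1306], [0.6291, -0.2912], [0.6145, -0.2908], [0.6162, -0.1307]] mean [ 0.6228 -0.2108]
 len 0.1604 ang of +y edge from y -0.012 thick 0.0148
strip [[0.532, -0.1403], [0.5303, -0.2785], [0.514, -0.2781], [0.5156, -0.14]] mean [ 0.5229 -0.2092]
 len 0.1381 ang of +y edge from y -0.0121 thick 0.0163
flare outer [[0.5456, -0.1095], [0.5431, -0.3068], [0.5007, -0.3057], [0.503, -0.1087]] mean [ 0.5231 -0.2077]
 len 0.1971 ang of +y edge from y -0.0122 thick 0.0425
```

Request:
{"fn": "arm_command", "kwargs": {"rows": [[[38,42,0],0.08,0],[[38,42,0],0.08,0],[[38,42,0],0.08,0],[[38,42,0],0.08,0],[[38,42,0],0.08,0],[[38,42,0],0.08,0],[[24,50,0],0.08,0],[[24,50,0],0.08,0],[[24,50,0],0.08,0],[[24,50,0],0.08,0],[[24,50,0],0.08,0],[[0,50,0],0.08,0]], "squeeze": 40}}

```text
t: 1.65
tcp_pos: [0.5205, -0.0476, 0.2423]
tool_rot: [0.814, 0.581, 0.001, 0.001]
force: [-0.2, 0.9, -1.5]
finger_gap: 0.501
```

Request:
{"fn": "arm_command", "kwargs": {"rows": [[[0,50,0],0.08,0],[[0,50,0],0.08,0],[[0,50,0],0.08,0],[[0,50,0],0.08,0],[[0,45,0],0.08,0],[[0,0,0],0.02,0],[[0,0,0],0,0]]}}

```text
t: 2.52
tcp_pos: [0.5185, 0.1956, 0.242]
tool_rot: [0.676, 0.737, -0.0, -0.0]
force: [0.0, 0.8, -0.8]
finger_gap: 0.498
```

Run:
```python
from h import *
s=manip.sense();print(s['t'],s['tcp_pos'],s['tool_rot'],s['q'][5],s['finger_gap'])
x,y=s['tool_rot'][:2];a=np.arctan2(y,x);print('tool y yaw',2*a-np.pi/2)
c=cal('wrist');cv2.imwrite('pics/w1.png',manip.snapshot('wrist'))
t=np.array([np.sin(-.0912),np.cos(.0912)])
for k in(-.08,.08):
  for z in(.123,):
    p=np.array([.5168,.1971])+k*t; print(proj(c,[*p,z],True))
```

```text
2.525 [0.51852319 0.19555061 0.24202094] [ 6.75985494e-01  7.36914772e-01 -4.78560722e-04 -3.82160735e-05] 0.07333423719882322 0.49836204351121577
tool y yaw 0.08619370164668871
(np.float64(315.5398326087726), np.float64(279.5426605993928))
(np.float64(314.1639183508743), np.float64(100.67446862047818))
```

View pics/w1.png

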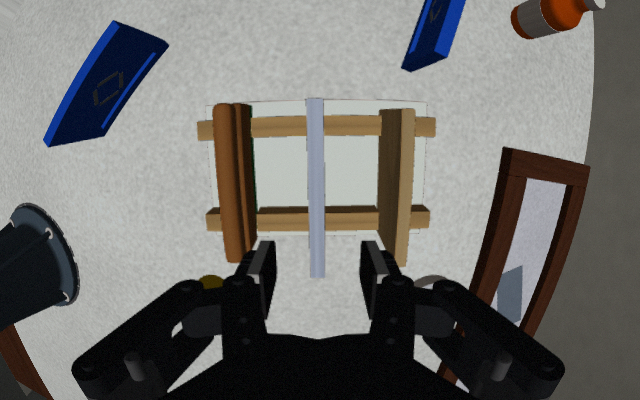

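The wrist view confirms the grey screen centred between the jaws, its top edge running (316,98)–(317,277), against predictions of (314,101) and (315,280). I descend now.

Request:
{"fn": "arm_command", "kwargs": {"rows": [[[-1,1,-35],0.005,0],[[0,0,-35],0,0],[[0,0,-35],0,0],[[0,0,-20],0,0],[[0,0,-13],0,0],[[0,0,0],0,0],[[0,0,0],0,1],[[0,0,0],0,1],[[0,0,0],0,1],[[0,0,0],0,1],[[0,0,0],0,1],[[0,0,0],0,1]], "squeeze": 50}}

```text
t: 4.08
tcp_pos: [0.5182, 0.1968, 0.1054]
tool_rot: [0.674, 0.739, 0.0, 0.001]
force: [-1.1, -1.1, 5.1]
finger_gap: 0.157
```

Run:
```python
from h import *
s=manip.sense();print(s['t'],s['tcp_pos'],s['force'],s['finger_gap'])
cv2.imwrite('pics/w2.png',manip.snapshot('wrist'))
```

```text
4.075 [0.51823902 0.19682435 0.10535524] [-1.10717207 -1.11722435  5.13547183] 0.15713746694248656
```

View pics/w2.png

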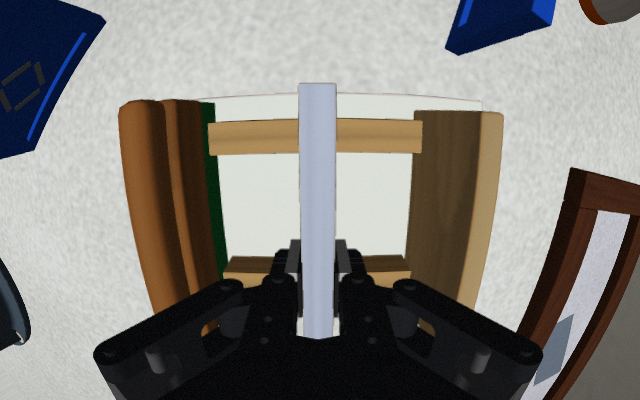

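The jaws hold the rail: opening is about 13.4 mm, and the screen is at (318,83–335) between the pads. I lift.

Request:
{"fn": "arm_command", "kwargs": {"rows": [[[0,0,10],0,1],[[0,0,20],0,1],[[0,0,30],0,1],[[0,0,35],0,1],[[0,0,35],0,1],[[0,0,20],0,1],[[0,0,0],0,1]]}}

```text
t: 5.0
tcp_pos: [0.5186, 0.1971, 0.2559]
tool_rot: [0.674, 0.739, 0.002, 0.001]
force: [0.2, -0.0, -3.5]
finger_gap: 0.155
```

Request:
{"fn": "arm_command", "kwargs": {"rows": [[[0,-20,0],0,1],[[0,-35,0],-0.01,1],[[0,-40,0],-0.01,1],[[0,-40,0],-0.01,1],[[0,-40,0],-0.01,1],[[0,-40,0],-0.01,1],[[0,-40,0],-0.01,1],[[0,-40,0],-0.01,1],[[1,-40,0],-0.01,1],[[1,-35,0],-0.01,1],[[2,-25,0],-0.01,1],[[1,-10,0],-0.013,1]]}}

```text
t: 6.5
tcp_pos: [0.5215, -0.21, 0.2527]
tool_rot: [0.716, 0.698, -0.001, -0.001]
force: [0.1, 1.1, -3.4]
finger_gap: 0.157
```

Request:
{"fn": "arm_command", "kwargs": {"rows": [[[0,0,0],0,1],[[0,0,0],0,1]]}}

```text
t: 6.75
tcp_pos: [0.5222, -0.2071, 0.2538]
tool_rot: [0.715, 0.7, -0.0, -0.001]
force: [-1.2, 0.1, -2.6]
finger_gap: 0.156
```

Run:
```python
from h import *
s=manip.sense();print(s['t'],s['tcp_pos'],s['force'],s['finger_gap'])
x,y=s['tool_rot'][:2];print('yaw',2*np.arctan2(y,x)-np.pi/2)
w=manip.snapshot('wrist');cv2.imwrite('pics/w3.png',w)
t=manip.snapshot('top');d=manip.snapshot('side')
cv2.imwrite('pics/t3.png',cv2.resize(t[80:230,350:500],None,fx=4,fy=4,interpolation=cv2.INTER_CUBIC))
cv2.imwrite('pics/s3.png',cv2.resize(d[20:220,200:450],None,fx=3,fy=3,interpolation=cv2.INTER_CUBIC))
```

```text
6.75 [ 0.52223363 -0.20706127  0.25379853] [-1.21757259  0.11059176 -2.62426569] 0.1559225901520762
yaw -0.02126215110955254
```

View pics/w3.png

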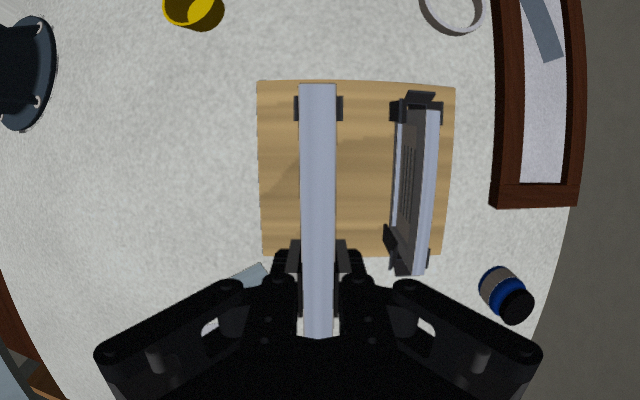

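View pics/t3.png

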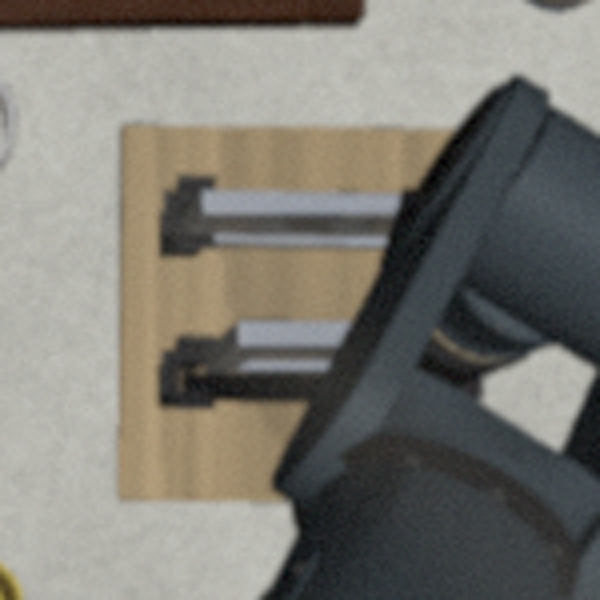

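View pics/s3.png

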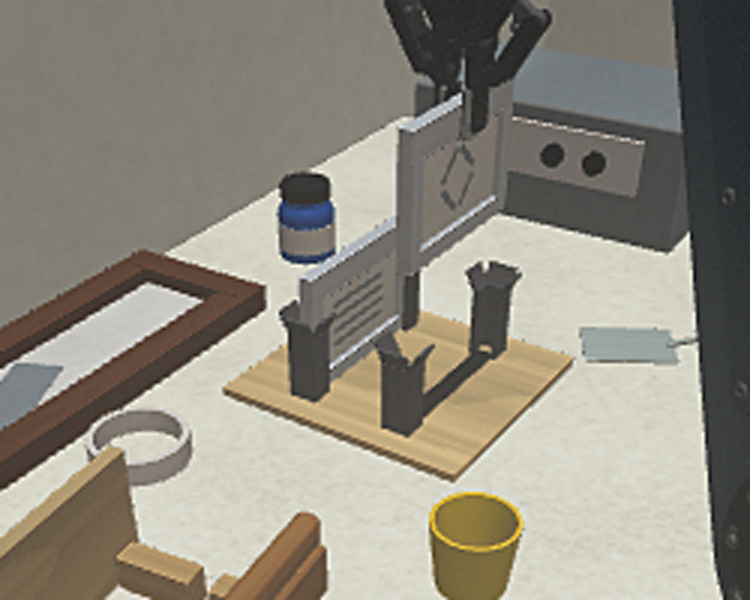

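The screen hangs upright above the free bay. In the wrist view the rail at (299–336) is centred on the far flare at (295–343). I check its end and face from the top crop.

Run:
```python
from h import *
c=cal('top')
# screen top z = tcp + 0.123-0.1054
z=.2538+.0176
for p in((237,321),(236,347),(352,320),(336,346)): print(at(c,(p[0]+.5)/4-.5+350,(p[1]+.5)/4-.5+80,z).round(4))
w=cv2.imread('pics/w3.png');cv2.imwrite('pics/w3c.png',cv2.resize(w[70:290,240:460],None,fx=2.7,fy=2.7,interpolation=cv2.INTER_CUBIC))
cw=cal('wrist')
yaw=-.012;ex=np.array([np.cos(yaw),np.sin(yaw)]);ey=np.array([-np.sin(yaw),np.cos(yaw)])
for b in([.523,-.2085],):
  for k in(-.095,.095):
    for j in(-.02,0,.02): print(k,j,np.round(np.subtract(proj(cw,[*(np.array(b)+k*ey+j*ex),.095],True),(240,70)),1)*2.7)
```

```text
[ 0.5304 -0.124   0.2714]
[ 0.5166 -0.1232  0.2714]
[ 0.5302 -0.1845  0.2714]
[ 0.5165 -0.1758  0.2714]
-0.095 -0.02 [160.38 554.04]
-0.095 0 [210.6  554.04]
-0.095 0.02 [260.55 553.23]
0.095 -0.02 [147.69  55.35]
0.095 0 [206.01  54.27]
0.095 0.02 [264.06  54.27]
```

View pics/w3c.png

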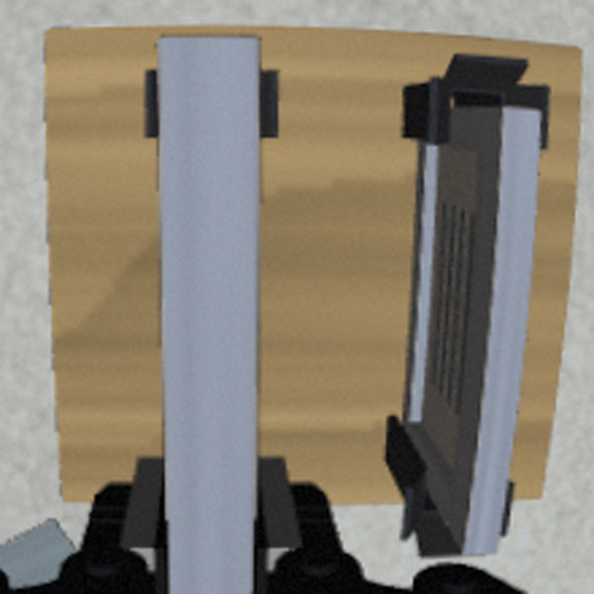

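Everything agrees within about 2 mm (3 mm in y, which has ±6 mm of play). I make a small correction and lower into the flare.

Request:
{"fn": "arm_command", "kwargs": {"rows": [[[1,-3,0],0.008,1],[[0,0,-15],0,1],[[0,0,-20],0,1],[[0,0,-15],0,1],[[0,0,-10],0,1],[[0,0,-10],0,1],[[0,0,-5],0,1],[[0,0,0],0,1],[[0,0,0],0,1]]}}

```text
t: 8.02
tcp_pos: [0.5242, -0.2114, 0.1797]
tool_rot: [0.712, 0.702, 0.0, 0.001]
force: [-0.7, 0.7, -3.1]
finger_gap: 0.152
```

Run:
```python
from h import *
s=manip.sense();print(s['t'],s['tcp_pos'],s['force'],s['ft_torque'],s['finger_gap'])
x,y=s['tool_rot'][:2];print('yaw',2*np.arctan2(y,x)-np.pi/2)
w=manip.snapshot('wrist')
d=manip.snapshot('side')
cv2.imwrite('pics/w4.png',cv2.resize(w[70:290,240:460],None,fx=2.7,fy=2.7,interpolation=cv2.INTER_CUBIC))
cv2.imwrite('pics/s4.png',cv2.resize(d[50:190,270:420],None,fx=4,fy=4,interpolation=cv2.INTER_CUBIC))
```

```text
8.025 [ 0.52416091 -0.21137846  0.17973987] [-0.70937091  0.74375087 -3.12900257] [-0.0353542  -0.01824709  0.05773189] 0.15239105892204813
yaw -0.013967804131517658
```

View pics/w4.png

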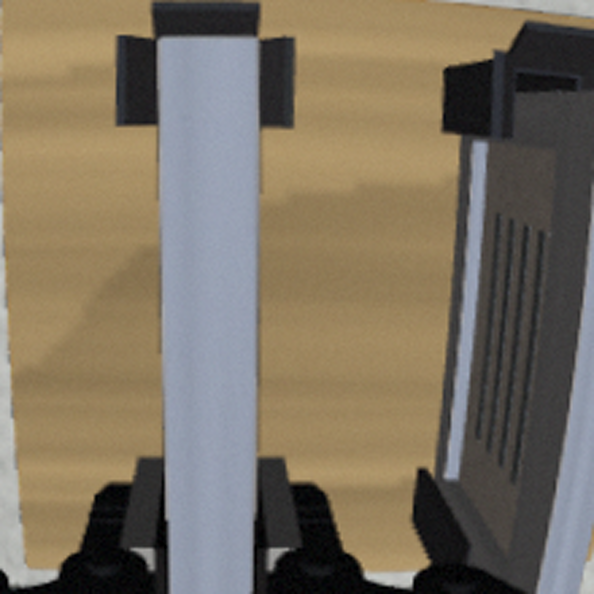

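View pics/s4.png

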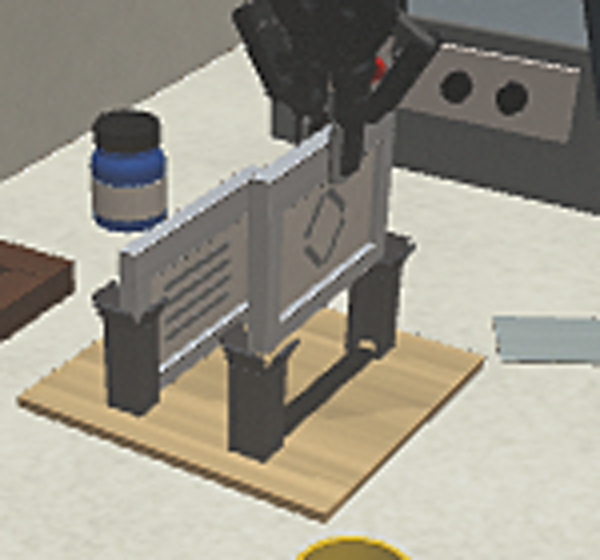

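Run:
```python
from h import *
cw=cal('wrist')
yaw=-.012;ex=np.array([np.cos(yaw),np.sin(yaw)]);ey=np.array([-np.sin(yaw),np.cos(yaw)])
b=np.array([.523,-.209])
for k in(.095,): print('pred flare',np.subtract(proj(cw,[*(b+k*ey),.095],True),(240,70))*2.7, 'meas',(205.5,3))
s=manip.sense()['tcp_pos']
print('pred rail end',np.subtract(proj(cw,[*(s[:2]+.08*ey),s[2]+.0176],True),(240,70))*2.7,'meas (208.5,37)')
```

```text
pred flare [200.81623545  17.90853867] meas (205.5, 3)
pred rail end [202.7856949   54.48618458] meas (208.5,37)
```

Request:
{"fn": "arm_command", "kwargs": {"rows": [[[-1,2,0],0.002,1],[[0,0,-8],0,1],[[0,0,-10],0,1],[[0,0,-10],0,1],[[0,0,-8],0,1],[[0,0,-4],0,1],[[0,0,0],0,1]]}}

```text
t: 9.0
tcp_pos: [0.5227, -0.2091, 0.1389]
tool_rot: [0.711, 0.703, -0.0, -0.0]
force: [-0.4, 0.4, -2.5]
finger_gap: 0.158
```

Run:
```python
from h import *
s=manip.sense();print(s['t'],s['tcp_pos'],s['force'],s['ft_torque'],s['finger_gap'])
w=manip.snapshot('wrist')
d=manip.snapshot('side')
cv2.imwrite('pics/w5.png',cv2.resize(w[40:290,240:460],None,fx=2.4,fy=2.4,interpolation=cv2.INTER_CUBIC))
cv2.imwrite('pics/s5.png',cv2.resize(d[50:190,270:420],None,fx=4,fy=4,interpolation=cv2.INTER_CUBIC))
```

```text
9.0 [ 0.52270523 -0.20912258  0.13890329] [-0.43580399  0.43887637 -2.45831738] [ 0.01501133 -0.04492385 -0.01418127] 0.1582357055722773
```

View pics/w5.png

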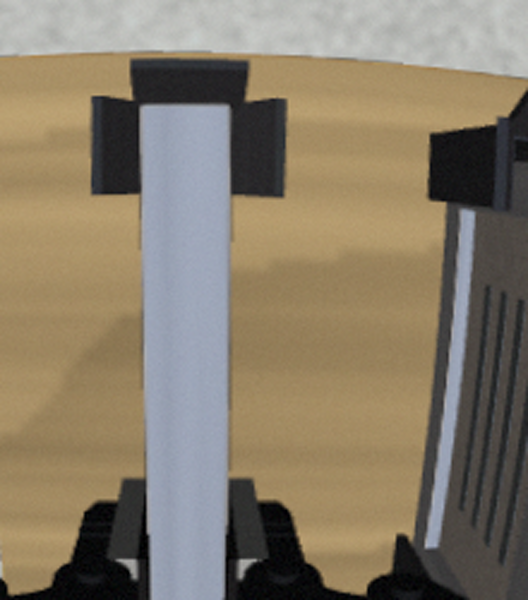

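View pics/s5.png

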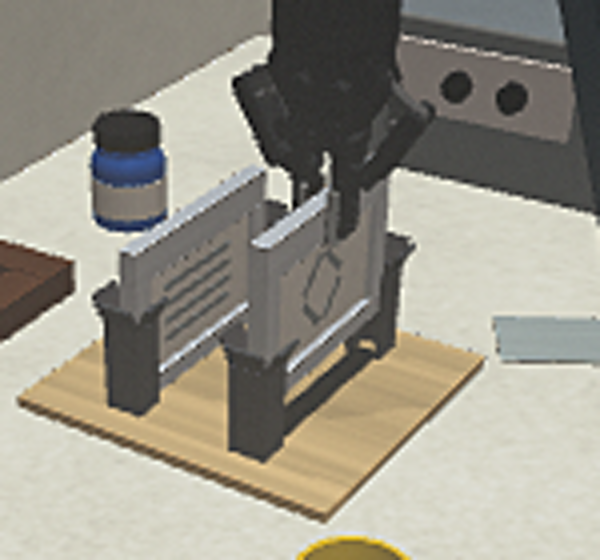

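The screen is between the guides with no contact force. Rail (139–231) sits within the flare (92–286). I lower the last 30 mm.

Request:
{"fn": "arm_command", "kwargs": {"rows": [[[0.5,0,-8],0,1],[[0,0,-8],0,1],[[0,0,-6],0,1],[[0,0,-4],0,1],[[0,0,-3],0,1],[[0,0,-2],0,1],[[0,0,-1],0,1],[[0,0,0],0,1]]}}

```text
t: 10.1
tcp_pos: [0.5234, -0.2093, 0.1075]
tool_rot: [0.711, 0.703, 0.0, 0.0]
force: [-0.8, -0.0, -3.7]
finger_gap: 0.156
```

Request:
{"fn": "arm_command", "kwargs": {"rows": [[[0,0,-1],0,1],[[0,0,-1],0,1],[[0,0,0],0,1]]}}

```text
t: 10.48
tcp_pos: [0.5236, -0.2093, 0.1074]
tool_rot: [0.711, 0.703, 0.0, 0.001]
force: [-1.6, 0.6, 11.1]
finger_gap: 0.154
```

Floor contact is at the expected height (0.1074, force up to +11 N). I release and retreat.

Request:
{"fn": "arm_command", "kwargs": {"rows": [[[0,0,0.5],0,0.4],[[0,0,0],0,0],[[0,0,0],0,0],[[0,0,0],0,0],[[0,0,10],0,0],[[0,0,20],0,0],[[0,0,35],0,0],[[0,0,45],0,0],[[0,0,40],0,0],[[0,0,0],0,0],[[0,0,0],0,0]]}}

```text
t: 11.85
tcp_pos: [0.5228, -0.2089, 0.2558]
tool_rot: [0.711, 0.703, -0.0, -0.0]
force: [-0.8, -0.2, -1.4]
finger_gap: 0.501
```

Run:
```python
from h import *
s=manip.sense();print(s['t'],s['tcp_pos'],s['force'],s['finger_gap'])
w=manip.snapshot('wrist')
d=manip.snapshot('side')
cv2.imwrite('pics/w6.png',w)
cv2.imwrite('pics/s6.png',cv2.resize(d[50:190,270:420],None,fx=4,fy=4,interpolation=cv2.INTER_CUBIC))
cv2.imwrite('pics/t6.png',cv2.resize(manip.snapshot('top')[115:210,375:475],None,fx=6,fy=6))
```

```text
11.85 [ 0.52282341 -0.20886676  0.25575014] [-0.79316296 -0.21067744 -1.3780195 ] 0.5007492774853148
```

View pics/w6.png

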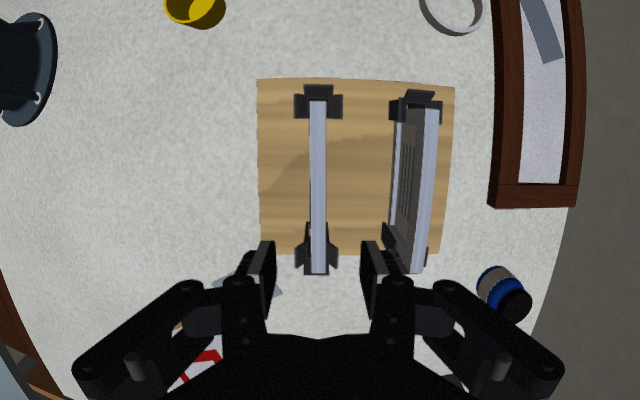

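View pics/s6.png

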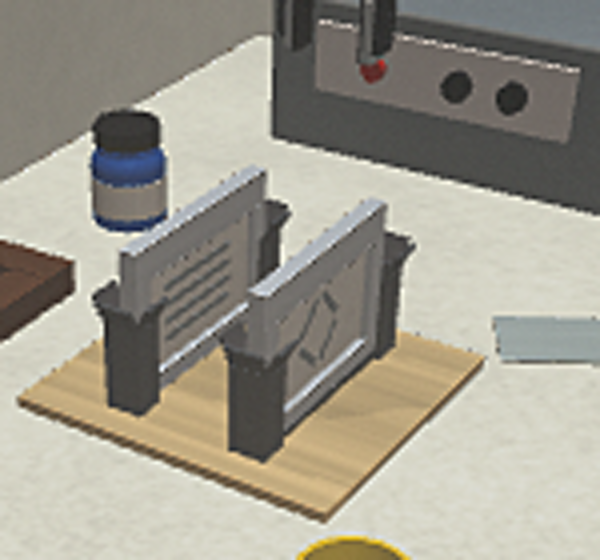

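View pics/t6.png

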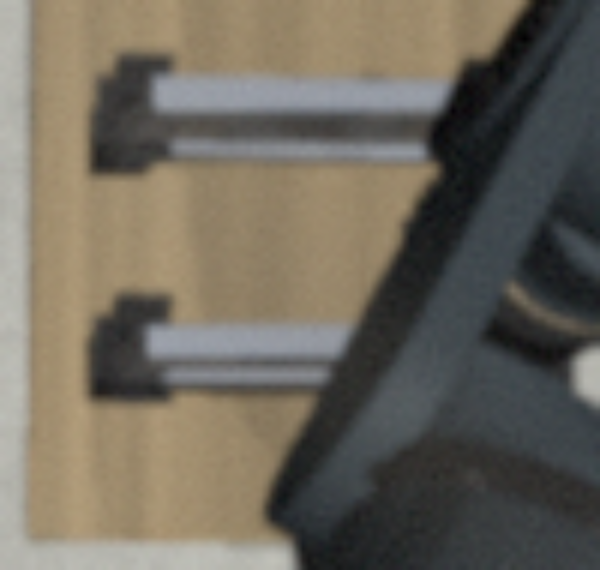

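The diamond screen stands home and parallel to the stored one: top view shows its rail from (145,325), the stored rail still at (151,75), as before. The gripper is clear, so I hand in.

```bash
python3 -c "
from station import manip
print(manip.sign_off(), manip.sense()['t'])"
```

```text
the job is handed in; nothing more can be done
the job is handed in; nothing more can be done
```

The grey diamond screen is now standing in the rack's free bay, and I handed the job in just after 12 s of the 40 s allowed. I gripped it by its top rail, lifted it about 150 mm out of the drip stand, and lowered it slowly between the guides until it touched the floor. Then I let go and backed off upwards.

**Seating:** it touched down at TCP height 0.1074 m, as calculated for fully home, with the force reading going from −4 to +11 N. No contact force showed up while lowering it between the guides.

**Last pictures:** the screen stands upright and square on the bay floor, and the gripper is clear. The stored screen's rail is at the same pixels as before.

**Disagreement:** before lowering, the top camera placed the screen about 3 mm further along y than the arm's own position did. The wrist view supported the arm's figure to about 1 mm, and the guides allow ±6 mm, so I went with the arm.

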